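# Pack the slide box into the transport case and draw the latch tight

### The job

Pack the slide box for transport: stand it on edge, fully down, in the slot of the black foam in the metal case, and swing the case's lid over and shut. Then hook the bar of the latch's wire loop over the keeper on the lid and press the latch lever down past its toggle point until it lies home against the case and holds the lid pulled down by itself. Leave the transformer, the beaker and the brass weight where they stand.

Things in the scene. Friction and masses are not known exactly. Their poses are not given: they have to be found in the camera images.
- slidebox_mid (a point): Middle of the slide box, a white and cream plastic box standing on its long edge: 152 mm long, 26 mm thick, 57 mm high as it stands (a clasp rises 3 mm more on top), 0.14 to 0.28 kg. The point is half-way up. Its y axis runs along the length, x points straight down, z across the thickness. Grasp it across the thickness from above, by its upper 25 mm
- case: Aluminium transport case fixed to the bench on 14 mm feet, 172 x 120 mm, rim 94 mm above the bench with a 4 mm rubber gasket on it; origin at the middle of its underside. x points to the end with the carrying handle (towards the robot), y to the lid's hinge, z up. The draw latch is on the middle of the -y side. A white tube rack 313 mm high (one tube to 370 mm) stands right in front of the case, between it and the robot
- slot (a point): Middle of the floor of the slot in the black foam, 26 mm above the bench (axes of the case). The slot is 162 mm long (x) and 32 mm wide (y); its foam walls are 30 mm high. The slide box stands in it with its middle 28 mm above this point; above the foam about 40 mm are free beside it on either side, inside the case walls
- lid (a joint): Angle of the lid: 0 when it just rests on the gasket, 1.57 upright, 2.0 fully open; slightly below 0 when latched tight. Its hinge is stiff: the lid stays where it is left and takes 3 to 6 N at the free edge to swing
- lid_hinge (a point): Middle of the lid's hinge axis, parallel to the slot, 96 mm above the bench. The lid is a shallow tray, 172 mm along the hinge; its free edge is 124 mm from the axis. Its outer face (on top when shut, 122 mm above the bench) lies 26 mm from the plane through the axis and the lid's rim. The frame turns with the lid: y points from free edge to hinge, z out of the outer face
- lid_top_edge (a point): Middle of the free edge of the lid's outer face (axes of lid_hinge); the keeper is beside it
- keeper (a point): Keeper: a 26 mm wide steel hook on the middle of the lid's free side. The point is where the centre of the loop's bar lies when hooked: in a channel open at the top, 14 mm wide along y (axes of lid_hinge). The floor is 4 mm below the point; the outer lip rises 5 mm above it and is 4 mm thick; the inner wall rises 7 mm above it. The lid's side is 19 mm inwards
- loop (a joint): Angle of the wire loop on the lever: 0 when latched; grows as the loop swings outwards, away from the keeper. It stays where it is left (0.015 N m of friction)
- loop_spring (a joint): Stretch of the loop, whose two legs are spring-loaded: 0 when slack (the first 4.5 N do not stretch it), about 0.003 m when latched tight, at 4.5 N per mm
- loop_bar (a point): Middle of the loop's crossbar, a round 8 mm steel bar parallel to the slot, 50 mm long over the 12 mm discs at its ends, by which it can be gripped end to end from above. Two legs, 19 mm to either side, run 48 mm down to a pin on the lever. The bar moves freely in the upright plane across the case, 28 to 68 mm from latch_pivot; the lever follows
- lever (a joint): Angle of the latch lever: 0 closed (hanging down along the case), 1.57 level, pointing away from the case; it stays where it is left. The loop's pin is 20 mm from the pivot. With the loop hooked it resists below about 1.0 rad, most (0.15 N m) near 0.7, and passes the toggle point at about 0.35, from where it snaps to 0
- latch_pivot (a point): Middle of the lever's pivot axis, parallel to the slot, 78 mm above the bench and 15 mm outside the case's side (axes of the case)
- lever_tip (a point): Middle of the free end of the lever, a steel plate 30 mm wide and 55 mm long from the pivot. Its outer face (facing away from the case when closed, up when level) lies 8 mm from the plane through the pivot. Closed, the tip is 24 mm above the bench, and the keeper above it stands out 30 mm from the case: push it home with the fingers leaning outwards at the top
- lattice_basket: Obstacle, fixed: white lattice basket on the latch side of the case, 126 mm (x) by 178 mm (y), 55 mm high; origin under its middle
- transformer: Black and cream transformer, 86 x 98 x 60 mm, origin at the middle of its underside; leave it alone
- beaker: Clear 100 ml beaker, 55 mm wide and 70 mm high, origin at the middle of its underside; leave it alone
- brass_weight: Brass weight with a knob, 32 mm wide and 42 mm high, origin at the middle of its underside; leave it alone. A yellow file box 300 mm high stands just to its left (from y = 0.49, x = 0.49 to 0.73 in the base frame)

How it is judged (in metres and radians):
On the way, in this order (a step that is already met when the one before it is completed fails the run):
1. the slide box stands on edge, fully down in the slot of the foam (x of slidebox_mid in the frame of slot between -0.007 and 0.007 m and y of slidebox_mid in the frame of slot between -0.005 and 0.005 m and z of slidebox_mid in the frame of slot between 0.022 and 0.033 m and angle between the y axis of slidebox_mid and the x axis of slot, either way round below 0.1 rad and angle between the x axis of slidebox_mid and the z axis of slot, either way round below 0.1 rad), for 0.2 s.
2. the lid is shut on its gasket (value of joint lid below 0.03 rad), for 0.2 s.
3. the bar of the loop lies down in the keeper's channel, behind its lip (y of loop_bar in the frame of keeper between -0.007 and 0.007 m and z of loop_bar in the frame of keeper between -0.005 and 0.0035 m and value of joint lid below 0.03 rad), for 0.3 s.
At the end, for the whole second after the job is handed in: The slide box stands on edge in the slot (within 7 mm along, 5 mm across, upright, fully down); the loop's bar lies in the keeper; the lever is home (below 0.06 rad) and the lid shut (below 0.03 rad), with the loop under tension (stretched over 1 mm) (all of step 1 and all of step 3 and value of joint lever below 0.06 rad and value of joint loop_spring above 0.001 m); the robot touches nothing.
It fails at once if the transformer, the beaker or the brass weight is moved by more than 25 mm (distance of any of transformer, beaker, brass_weight from where it was at the start of the episode above 0.025 m).
It also fails if it takes over 70 s, if anything falls off the work surface, if the arm or the gripper's body presses on something with over 40 N, if the wrist force passes 120 N, or if a joint passes its speed limit or range.

### The arm

A 6-joint arm with a two-finger parallel gripper is mounted at the origin on a cart in front of the work surface, level with it; the furniture and walls round the work are solid. World frame = base frame: x ahead of the robot, y to its left, z up, the work surface at z = 0. Lengths are in mm, angles in rad, forces in N, time in s.
With the tool pointing down it reaches from about 350 to 875 mm from the base axis. Payload 4.2 kg.
Tool frame: the origin (TCP) lies between the finger pads; the fingertips stand 14 mm ahead of it and the grasp point (between the pads) lies 5 mm behind it; z points along the fingers, y is the line along which they close (so a half turn about z gives the same grasp; the last joint's range is limited). The gripper opens to 85 mm and grips with 20 to 120 N. Pads are 22 mm wide; open, the fingers measure 114 mm over their backs; the gripper's body (76 mm by 85 mm) begins 54 mm behind the grasp point. The pads swing forward as they close: fully open they stand 13 mm farther back than shut.
Start: joints at [-1.061, 0.385, 0.008, 0, -1.194, -0.259], TCP at [155.129, -605.421, 245.312] pointing down, gripper open.
Joint ranges: [-3.14, 3.14], [-1.21, 2.06], [-1.07, 1.41], [-3.16, 2.05], [-2.99, -0.16], [-3.1, 3.1]. Speed limits (rad/s): [2.79, 2.79, 3.14, 3.14, 3.14, 3.14].

### API

Orientations are given as a unit quaternion [x, y, z, w].
In Python, from bench import * gives the robot as it stands.
- The arm moves only by the tool carry_out, never from a script. Its argument "motion" is a list of rows, each a list of 7 numbers: the turn, a rotation vector about the tool's x, y, z in rad, then the shift along the tool's x, y, z in mm, then the opening, from -1 (shut) to 1 (fully open), so that 0 is half open. A call has 1 to 5 rows; each row is the pose to reach, as a shift and turn from the pose commanded when the call began, along the tool's axes at that moment; what a row does not reach only later rows make up. A row lasts 1/8 s, in which the tool goes at most 62.5 mm and 10.7 degrees, less where a joint would pass 70% of its speed; a pose out of reach is approached as far as the arm can. A call with a gripper value outside its range is refused whole. The fingers move at their own pace and stop on an object; the grip force is fixed at half the most. Time passes only in rows, so rows that repeat a pose let the fingers close. It gives the time, the measured TCP pose, the force, the opening and the grip force at its end, in the units of the state.
- read_state(): the state, without advancing time (a new reading comes with each control period).
- get_image(name): name is "scene" or "top" or "wrist"; returns a dict with "color" (384x512x3 uint8, blue, green, red), "mtx" (3x3 intrinsics, pixels), "position" and "orientation" of the camera in the world. Camera axes: x right, y down, z forward; pixel columns grow to the right and rows downward; lengths in mm; the calibration is good to about 2 mm. A picture is of the moment at which its call begins. There is no depth.
- job_done(): hands the job in; it is judged then, once.
The state is a dict: "clock": time; "joints": joint angles; "joint_vel": joint speeds; "joint_efforts": joint torques, N m; "position": TCP position; "ee_rot": TCP orientation; "contact_force": force on the tool from outside, world axes, zero at the start; "wrist_torque": the same for the moment, N m; "gripper_width": finger opening in mm; "grasp_force": force on a finger pad.
Only numpy, scipy, OpenCV 4.12 (cv2) and the standard library are available. Lean on these libraries where they do the work, as an engineer would, in place of code of your own. Each camera call takes 0.05 s, during which the arm holds its last target. There are 200 camera calls.

## Working session

There is one attempt and no reset: what is moved stays moved. The work goes in short steps, Python scripts to look and compute and a tool call to move; the robot and the scene stay as the last step left them, time stands still between calls to the robot, and variables do not carry over. Pictures are saved under pics/ and viewed, at most 10 in all, crops included, and the job is handed in when it is done.

Besides the shell and the picture viewer there is one more tool, called after ">>>" as name([rows], argument=value, ...), one row to a line, values as JSON. carry_out: Moves the arm, as the interface text tells. Its arguments: {"type":"object","properties":{"motion":{"type":"array"}},"required":["motion"]}

```bash
ls; mkdir -p pics
python3 - <<'E'
from bench import *
import cv2, numpy as np
print(read_state())
ims=[]
for n in("scene","top","wrist"):
    i=get_image(n); cv2.imwrite(f"pics/{n}0.png",i["color"]); print(n,i["mtx"].tolist(),i["position"],i["orientation"])
    ims.append(i["color"])
cv2.imwrite("pics/a.png",cv2.resize(ims[0],(800,600)))
cv2.imwrite("pics/b.png",cv2.resize(ims[1],(800,600)))
E
```

```text
pics
{'clock': 0.0, 'joints': array([-1.06140250e+00,  3.85574351e-01,  6.60724247e-03, -4.87411154e-04,
       -1.19397468e+00, -2.58594230e-01]), 'joint_vel': array([-1.74385600e-03, -7.87088144e-04,  1.51231858e-04, -3.68685456e-06,
       -1.47501691e-04, -1.12229707e-04]), 'joint_efforts': array([ 2.00949602e-03, -3.92289591e+01,  1.88401115e+01,  4.18608025e+00,
       -4.70734405e-03,  2.42428882e-05]), 'position': array([ 154.98808788, -604.90799093,  244.2052422 ]), 'ee_rot': array([-1.24982114e-01,  9.92158389e-01,  1.07946835e-03, -1.91858970e-04]), 'contact_force': array([0.34277149, 0.05705076, 0.03406963]), 'wrist_torque': array([0.00449107, 0.00116726, 0.0317473 ]), 'grasp_force': 0.0, 'gripper_width': 85.09274249697317}
scene [[391.01472813727867, 0.0, 248.479007831755], [0.0, 391.01472813727867, 192.9483691674099], [0.0, 0.0, 1.0]] [ 53.06992049 599.48371986 894.07291703] [-0.38617672  0.85676789 -0.31442781  0.13398309]
top [[355.1011003890925, 0.0, 257.7270666851727], [0.0, 355.1011003890925, 193.89848596207997], [0.0, 0.0, 1.0]] [429.62440187 133.72436203 985.48873944] [-0.69954485  0.7119015  -0.03290327  0.05244654]
wrist [[277.39740663602066, 0.0, 254.39419746611185], [0.0, 277.39740663602066, 188.934514363585], [0.0, 0.0, 1.0]] [  77.23733353 -624.24444937  372.53644129] [0.6054741  0.7800661  0.12507576 0.09619798]
```

View pics/a.png

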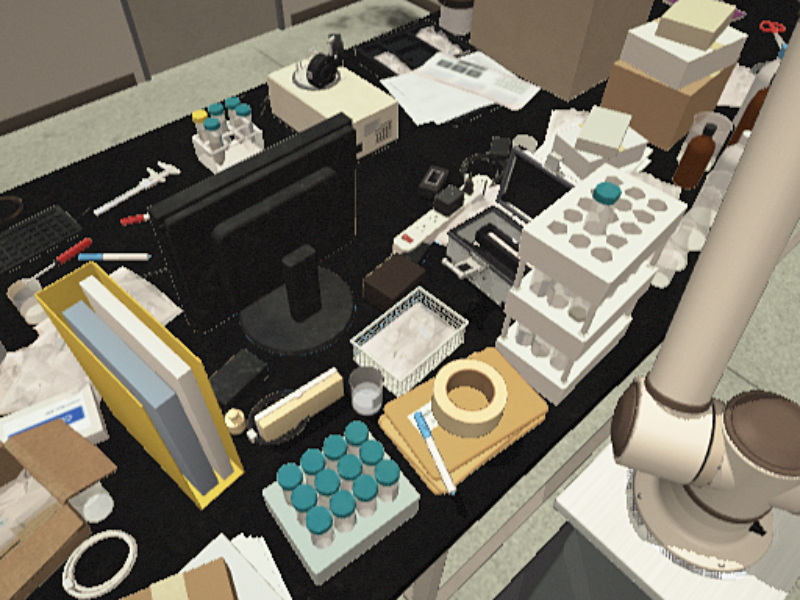

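View pics/b.png

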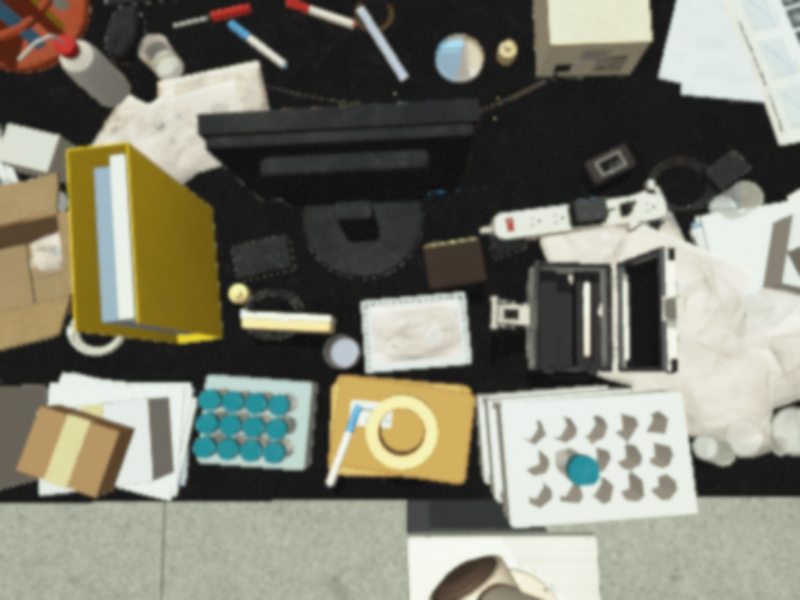

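The scene view shows the rack at (600,270) in front of the case (~(500,240)). The top view shows the slide box at (287,321), the case at (567,318), the latch loop at about (505,313) and the lid open to the right. I'll zoom in on the details next.

```bash
cat > h.py <<'E'
from bench import *
import cv2, numpy as np
from scipy.spatial.transform import Rotation as R
def ray(im,uv):
    d=np.linalg.inv(im["mtx"])@np.array([uv[0],uv[1],1.]); return np.array(im["position"]),R.from_quat(im["orientation"]).apply(d)
def onz(im,uv,z):
    p,d=ray(im,uv); return p+d*(z-p[2])/d[2]
def proj(im,X):
    c=R.from_quat(im["orientation"]).inv().apply(np.asarray(X,float)-im["position"]); q=c@im["mtx"].T; return q[...,:2]/q[...,2:]
def tri(ims,uvs):
    A=np.zeros((3,3));b=np.zeros(3)
    for im,uv in zip(ims,uvs):
        p,d=ray(im,uv); d=d/np.linalg.norm(d); M=np.eye(3)-np.outer(d,d); A+=M;b+=M@p
    return np.linalg.solve(A,b)
E
python3 - <<'E'
from h import *
t=get_image("top"); s=get_image("scene")
a=cv2.resize(t["color"][150:250,300:440],(560,400),interpolation=cv2.INTER_CUBIC)
b=cv2.resize(s["color"][85:215,270:370],(400,520),interpolation=cv2.INTER_CUBIC)
c=np.zeros((560,800,3),np.uint8); 
a2=cv2.resize(a,(476,340)); c[:340,:476]=a2; c[:416,480:]=cv2.resize(b,(320,416))
d=cv2.resize(t["color"][170:250,140:310],(476,224)); c[336:560,:476]=d
cv2.imwrite("pics/c.png",c)
# slide box mask
h=t["color"].astype(int)
m=((h.min(2)>120)&(h.sum(2)>480)).astype(np.uint8); m[:190]=0;m[218:]=0;m[:,:150]=0;m[:,216:]=0
ys,xs=np.nonzero(m); print(xs.min(),xs.max(),ys.min(),ys.max())
r=cv2.minAreaRect(np.c_[xs,ys].astype(np.float32)); print(r)
for p in cv2.boxPoints(r): print(p,onz(t,p,57).round(),onz(t,p,0).round())
# other objects rough (800 px coords)
f=.64
for n,p,z in [("basket c",(416,333),55),("case L near",(528,370),98),("case L far",(528,264),98),("case R far",(608,264),98),("case R near",(608,370),98),("rack TL",(497,393),313),("rack TR",(684,390),313),("rack BL",(508,527),313),("beaker",(344,350),70),("yellow R",(220,340),300),("monitorL",(480,100),300)]:
    print(n,onz(t,(p[0]*f,p[1]*f),z).round())
E
```

```text
150 211 190 211
((179.0529327392578, 204.5117645263672), (63.018287658691406, 18.33062171936035), 12.52880859375)
[146.30588 206.62352] [514. 454.  57.] [520. 474.   0.]
[150.28235 188.72942] [562. 445.  57.] [570. 464.   0.]
[211.79999 202.40001] [522. 280.  57.] [528. 289.   0.]
[207.82352 220.29411] [475. 291.  57.] [478. 300.   0.]
basket c [492. 137.  55.]
case L near [427. -39.  98.]
case L far [597. -46.  98.]
case R far [ 594. -174.   98.]
case R near [ 425. -164.   98.]
rack TL [401.  41. 313.]
rack TR [ 401. -179.  313.]
rack BL [248.  34. 313.]
beaker [465. 256.  70.]
yellow R [471. 381. 300.]
monitorL [776.  48. 300.]
```

View pics/c.png

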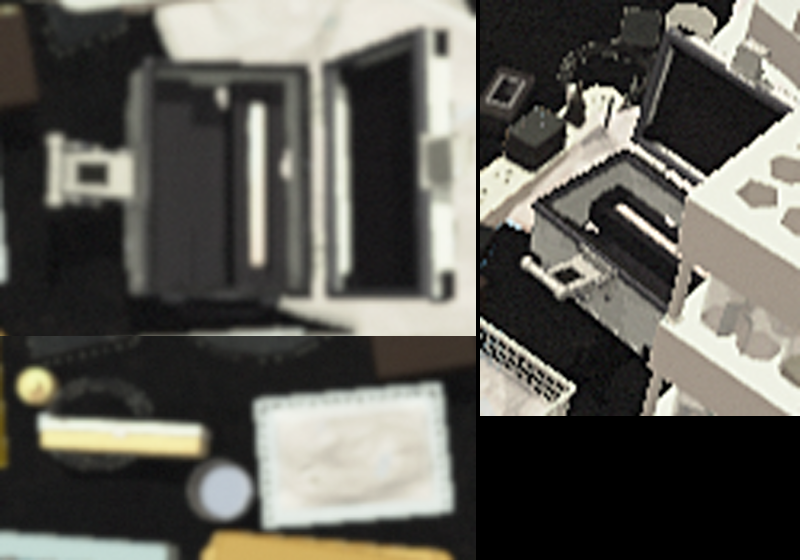

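```bash
cat >> h.py <<'E'
def Rd(yaw): # tool down; yaw=0: tool x=-X, y=+Y
    return R.from_euler('z',yaw)*R.from_quat([0,1,0,0])
def plan(p,rot,cmd=None):
    """shift/turn in tool axes from commanded (or measured) pose"""
    s=read_state(); p0=s["position"]; r0=R.from_quat(s["ee_rot"])
    if cmd is not None: p0,r0=np.array(cmd[0]),cmd[1]
    print("turn",(r0.inv()*rot).as_rotvec().round(3),"shift",r0.inv().apply(np.array(p)-p0).round(1))
def st():
    s=read_state(); r=R.from_quat(s["ee_rot"]); print("t",round(s["clock"],2),"pos",s["position"].round(1),"z",r.apply([0,0,1]).round(3),"y",r.apply([0,1,0]).round(3),"F",s["contact_force"].round(1),"w",round(s["gripper_width"],1),"g",round(s["grasp_force"],1),"j",s["joints"].round(2))
E
python3 - <<'E'
from h import *
s=read_state(); w=get_image("wrist"); r0=R.from_quat(s["ee_rot"]); c=r0.inv()*R.from_quat(w["orientation"])
print("cam in tool",r0.inv().apply(w["position"]-s["position"]),c.as_matrix().round(3))
t=get_image("top")
for z in(26,56): print(z,[onz(t,(300+u/3.4,150+v/3.4),z).round() for u,v in((258,100),(258,268))])
plan([440,-105,430],Rd(0))
plan([400,-300,430],Rd(0))
E
```

```text
cam in tool [  80.11011735    0.85434325 -128.20257223] [[ 0.    -0.95  -0.312]
 [ 1.     0.001 -0.   ]
 [ 0.001 -0.312  0.95 ]]
26 [array([ 580., -162.,   26.]), array([ 447., -154.,   26.])]
56 [array([ 575., -152.,   56.]), array([ 446., -145.,   56.])]
turn [ 0.    -0.     0.251] shift [-400.1  414.1 -184.8]
turn [ 0.    -0.     0.251] shift [-313.   235.1 -184.8]
```

>>> carry_out([
  [0, 0, 0.0, -10, 10, -60, 1],
  [0, 0, 0.05, -70, 60, -120, 1],
  [0, 0, 0.1, -130, 120, -170, 1],
  [0, 0, 0.15, -180, 170, -185, 1],
  [0, 0, 0.2, -230, 220, -185, 1],
])

```text
clock: 0.98
position: [281.5, -405.0, 414.7]
ee_rot: [-0.024, 1.0, -0.001, 0.001]
contact_force: [1.2, -0.1, 0.2]
gripper_width: 85.4
grasp_force: 0.0
```

>>> carry_out([
  [0, 0, 0.05, -45, 40, 0, 1],
  [0, 0, 0.05, -90, 80, 0, 1],
  [0, 0, 0.05, -135, 125, 0, 1],
  [0, 0, 0.05, -172, 190, 0, 1],
  [0, 0, 0.05, -172, 190, 0, 1],
])

```text
clock: 1.6
position: [444.1, -205.0, 413.0]
ee_rot: [-0.003, 1.0, 0.0, -0.0]
contact_force: [-0.7, 0.7, -0.1]
gripper_width: 85.8
grasp_force: 0.0
```

Run:
```python
from h import *
st(); plan([440,-105,430],Rd(0))
w=get_image("wrist"); print(w["position"],w["orientation"])
cv2.imwrite("pics/d.png",cv2.resize(w["color"],(800,600),interpolation=cv2.INTER_CUBIC))
```

```text
t 1.6 pos [ 444.1 -205.   413. ] z [-0.  0. -1.] y [-0.005  1.     0.   ] F [-0.7  0.7 -0.1] w 85.8 g 0.0 j [-0.1   0.07  0.01 -0.   -1.51 -1.47]
turn [ 0.    -0.     0.005] shift [  3.5 100.1 -17. ]
[ 363.74879913 -204.7068262   541.18364764] [0.69621657 0.70025492 0.1118675  0.11140559]
```

View pics/d.png

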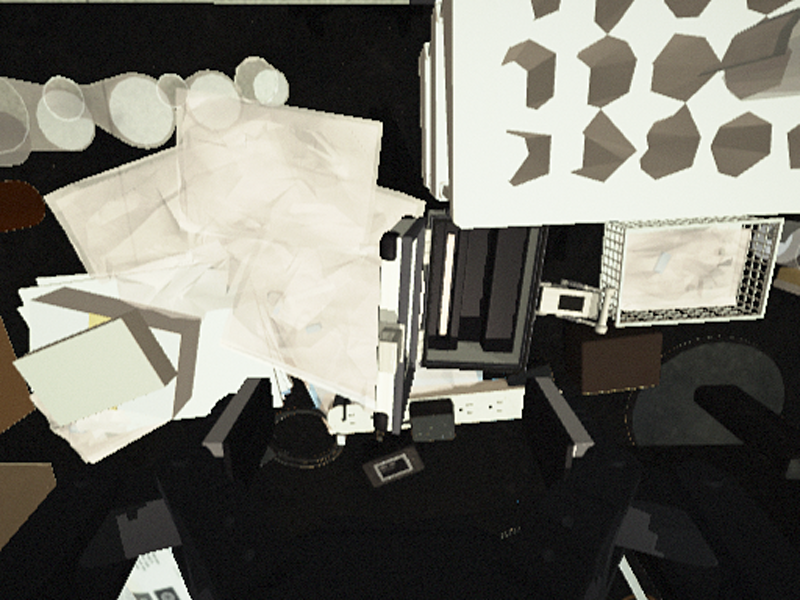

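The wrist view shows the case with rim corners near (425,368) and (530,370), the slot region inside at about (500,290), the loop bar at (600,308) and the lid's edge at (390,320). I'll triangulate key points between this view and the top one, and take a closer crop from a better spot above the case.

>>> carry_out([
  [0, 0, 0, 0, 30, 0, 1],
  [0, 0, 0, 0, 60, 0, 1],
  [0, 0, 0, -20, 90, 0, 1],
  [0, 0, 0, -20, 100, 0, 1],
  [0, 0, 0, -20, 100, 0, 1],
])

```text
clock: 2.28
position: [462.4, -108.3, 413.2]
ee_rot: [-0.0, 1.0, -0.0, -0.0]
contact_force: [-0.2, 0.0, -0.1]
gripper_width: 85.4
grasp_force: 0.0
```

Run:
```python
from h import *
import pickle
st()
w=get_image("wrist"); t=get_image("top"); pickle.dump((w,t),open("v1.pkl","wb"))
c=proj(w,np.array([[430,-20,98],[600,-20,98],[600,-230,98],[430,-230,98]])).round(); print(c)
y0,y1=int(c[:,1].min())-10,int(c[:,1].max())+15; x0,x1=int(c[:,0].min())-10,int(c[:,0].max())+25
y0=max(y0,0);x0=max(x0,0); print(x0,x1,y0,y1)
a=w["color"][y0:y1,x0:x1]; f=min(800/a.shape[1],600/a.shape[0]); print(f)
a=np.clip(a.astype(float)*1.6,0,255).astype(np.uint8)
cv2.imwrite("pics/e.png",cv2.resize(a,None,fx=f,fy=f,interpolation=cv2.INTER_CUBIC))
```

```text
t 2.27 pos [ 462.4 -108.3  413.2] z [-0. -0. -1.] y [-0.001  1.    -0.   ] F [-0.2  0.  -0.1] w 85.4 g 0.0 j [ 0.11  0.05 -0.02  0.   -1.5  -1.68]
[[310. 130.]
 [304. 228.]
 [185. 228.]
 [177. 130.]]
167 335 120 243
4.761904761904762
```

View pics/e.png

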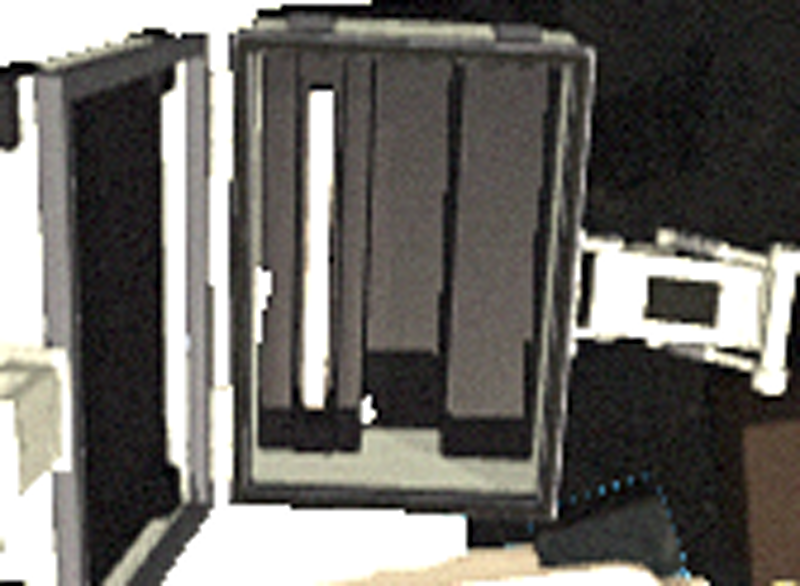

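The crop shows the slot between two foam blocks: edges at 375/460 at the top, 362/445 at the bottom. The gasket corners are (232,35), (592,48), (553,515) and (235,500). The loop bar runs (785,255)–(768,380), and the keeper is at the left, about (30,410).

Run:
```python
from h import *
import pickle
w,t=pickle.load(open("v1.pkl","rb"))
u=lambda x,y:(167+x/4.762,120+y/4.762)
tp=lambda x,y:(300+x/3.4,150+y/3.4)
for n,p in (("TL",(232,35)),("TR",(592,48)),("BR",(553,515)),("BL",(235,500))): print(n,onz(w,u(*p),98).round(1))
for n,p in (("sl t",(375,60)),("sr t",(460,60)),("sl b",(362,400)),("sr b",(445,400))): print(n,onz(w,u(*p),56).round(1))
print("inner far wall bottom/top", onz(w,u(400,488),96).round(1))
for n,p in(("disc far",(768,380)),("disc near",(785,255))):
  for z in(70,85,100): print(n,z,onz(w,u(*p),z).round(1))
print("bar tri",tri([w,t],[u(770,318),tp(53,172)]).round(1), tri([w,t],[u(768,380),tp(53,140)]).round(1), tri([w,t],[u(785,255),tp(53,203)]).round(1))
# lid: rim far/near corners, outer
print("lid rim far corner",tri([w,t],[u(75,586),tp(440,30)]).round(1))
# case rim by top view
print("caseTL top view",tri([w,t],[u(553,515),tp(148,62)]).round(1),"BR(y-)",tri([w,t],[u(235,500),tp(306,68)]).round(1))
# slide box
for n,p in (("wl",(38,417)),("wr",(205,430)),("cl",(38,450)),("cr",(205,457))):
  print(n,onz(t,(140+p[0]/2.8,170+(p[1]-336)/2.8),57).round(1))
for n,p in (("weight",(36,386)),("beaker",(222,490))): print(n,onz(t,(140+p[0]/2.8,170+(p[1]-336)/2.8),50).round(1))
```

```text
TL [ 425.9 -168.6   98. ]
TR [430.  -49.8  98. ]
BR [600.2 -57.1  98. ]
BL [ 594.3 -174.6   98. ]
sl t [ 438.9 -122.8   56. ]
sr t [438.9 -92.   56. ]
sl b [ 571.  -129.1   56. ]
sr b [571.  -96.5  56. ]
inner far wall bottom/top [ 590.3 -113.7   96. ]
disc far 70 [557.2  26.   70. ]
disc far 85 [551.7  21.8  85. ]
disc far 100 [546.1  17.5 100. ]
disc near 70 [508.1  28.2  70. ]
disc near 85 [504.1  23.9  85. ]
disc near 100 [500.1  19.5 100. ]
bar tri [518.1  13.9 110.7] [540.3  13.9 113.9] [494.9  15.6 115.2]
lid rim far corner [ 595.  -226.2  176. ]
caseTL top view [596.9 -58.2 105.6] BR(y-) [ 590.3 -173.2  106.1]
wl [534.4 435.1  57. ]
wr [519.1 276.3  57. ]
cl [503.1 434.5  57. ]
cr [493.7 276.3  57. ]
weight [565.2 439.9  50. ]
beaker [462.8 261.4  50. ]
```

>>> carry_out([
  [0, 0, -0.18, -5, 60, 0, 1],
  [0, 0, -0.36, -10, 120, 0, 1],
  [0, 0, -0.54, -15, 180, 0, 1],
  [0, 0, -0.72, -20, 240, 0, 1],
  [0, 0, -0.9, -25, 310, 0, 1],
])

```text
clock: 3.0
position: [487.1, 195.2, 413.6]
ee_rot: [-0.437, 0.899, -0.0, 0.0]
contact_force: [1.0, -1.0, 0.2]
gripper_width: 85.5
grasp_force: 0.0
```

>>> carry_out([
  [0, 0, -0.18, -30, 15, 40, 1],
  [0, 0, -0.36, -60, 30, 80, 1],
  [0, 0, -0.54, -90, 45, 120, 1],
  [0, 0, -0.6, -110, 55, 150, 1],
  [0, 0, -0.6, -110, 55, 150, 1],
])

```text
clock: 3.62
position: [511.8, 314.2, 259.7]
ee_rot: [-0.682, 0.732, -0.0, -0.003]
contact_force: [0.8, -0.7, -0.4]
gripper_width: 85.0
grasp_force: 0.0
```

Run:
```python
from h import *
import pickle
st()
w=get_image("wrist"); pickle.dump(w,open("v2.pkl","wb"))
cv2.imwrite("pics/f.png",cv2.resize(w["color"],(800,600),interpolation=cv2.INTER_CUBIC))
```

```text
t 3.62 pos [511.8 314.2 259.7] z [-0.005 -0.005 -1.   ] y [-0.998  0.07   0.005] F [ 0.8 -0.7 -0.4] w 85.0 g 0.0 j [ 0.82  0.34 -0.03 -0.   -1.21 -0.89]
```

View pics/f.png

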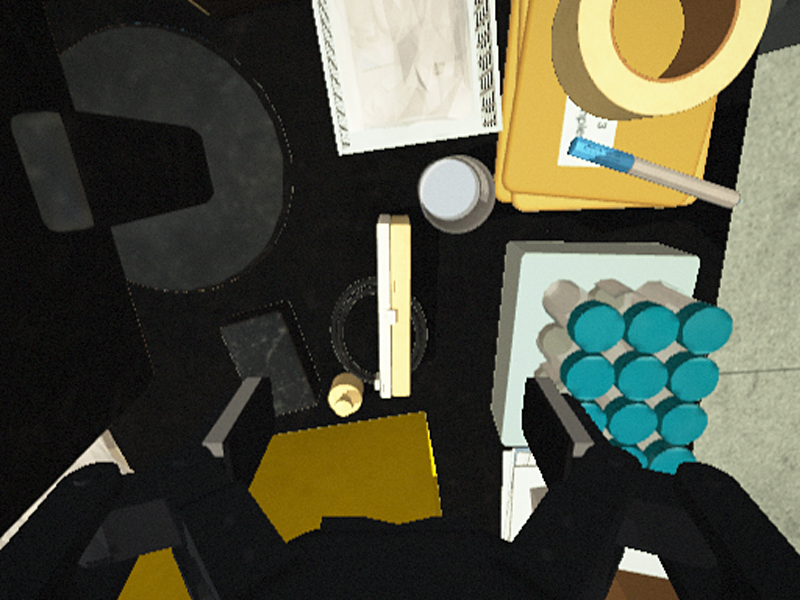

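The slide box's top runs from (395,215) to (395,397), about 30 px wide, with nothing between the fingers but the box.

Run:
```python
from h import *
import pickle
w=pickle.load(open("v2.pkl","rb")); k=1.5625
P={n:onz(w,(p[0]/k,p[1]/k),57) for n,p in dict(nl=(379,214),nr=(410,215),fl=(379,398),fr=(411,397)).items()}
for n in P: print(n,P[n].round(1))
c=sum(P.values())/4; d=P["fl"]+P["fr"]-P["nl"]-P["nr"]; psi=np.arctan2(d[1],d[0]); print(c,np.linalg.norm(d)/2,psi)
plan([c[0],c[1],48],Rd(psi)); plan([c[0],c[1],120],Rd(psi))
print("bounding of weight",onz(w,(345/k,385/k),40))
```

```text
nl [521.9 276.9  57. ]
nr [498.5 279.3  57. ]
fl [535.  434.8  57. ]
fr [507.2 435.8  57. ]
[515.65512043 356.68981279  57.        ] 157.63071953867808 1.501125769161387
turn [ 0.001 -0.003 -0.001] shift [-43.3  -0.4 214. ]
turn [ 0.001 -0.003 -0.001] shift [-43.1  -0.3 142. ]
bounding of weight [566.03937859 429.43322278  40.        ]
```

>>> carry_out([
  [0, 0, 0, -25, 0, 40, 1],
  [0, 0, 0, -42, 0, 90, 1],
  [0, 0, 0, -42, 0, 140, 1],
  [0, 0, 0, -42, 0, 190, 1],
  [0, 0, 0, -42, 0, 212, 1],
])

```text
clock: 4.3
position: [515.4, 355.2, 50.2]
ee_rot: [-0.681, 0.732, -0.0, -0.001]
contact_force: [-1.3, -0.4, 0.7]
gripper_width: 85.4
grasp_force: 0.0
```

>>> carry_out([
  [0, 0, 0, 0, 0, 0, 0.5],
  [0, 0, 0, 0, 0, 0, -0.2],
  [0, 0, 0, 0, 0, 0, -0.7],
  [0, 0, 0, 0, 0, 0, -1],
  [0, 0, 0, 0, 0, 0, -1],
])

```text
clock: 4.92
position: [516.3, 357.6, 53.4]
ee_rot: [-0.682, 0.731, -0.0, 0.002]
contact_force: [-0.0, -0.6, 6.5]
gripper_width: 24.9
grasp_force: 60.7
```

Run:
```python
from h import *
st()
```

```text
t 4.92 pos [516.3 357.6  53.4] z [ 0.003  0.002 -1.   ] y [-0.998  0.069 -0.003] F [-0.  -0.6  6.5] w 24.9 g 60.7 j [ 0.86  0.58 -0.21  0.   -0.78 -0.93]
```

>>> carry_out([
  [0, 0, 0, 0, 0, -40, -1],
  [0, 0, 0, 0, 0, -100, -1],
  [0, 0, 0.1, 40, 0, -150, -1],
  [0, 0, 0.28, 90, 0, -150, -1],
  [0, 0, 0.46, 140, 0, -150, -1],
])

```text
clock: 5.55
position: [504.5, 215.9, 201.7]
ee_rot: [-0.495, 0.869, 0.0, 0.0]
contact_force: [0.3, -0.8, -1.7]
gripper_width: 25.0
grasp_force: 59.8
```

>>> carry_out([
  [0, 0, 0.18, 40, -25, 0, -1],
  [0, 0, 0.36, 80, -50, 0, -1],
  [0, 0, 0.54, 120, -75, 0, -1],
  [0, 0, 0.72, 160, -100, 0, -1],
  [0, 0, 0.92, 200, -125, 0, -1],
])

```text
clock: 6.18
position: [511.4, -19.9, 201.0]
ee_rot: [-0.064, 0.998, 0.0, -0.0]
contact_force: [0.6, 0.2, -2.8]
gripper_width: 25.1
grasp_force: 59.8
```

>>> carry_out([
  [0, 0, 0.1, 5, -40, 0, -1],
  [0, 0, 0.16, 10, -75, 0, -1],
  [0, 0, 0.16, 10, -91, 0, -1],
  [0, 0, 0.16, 10, -91, 0, -1],
])

```text
clock: 6.68
position: [514.1, -110.6, 200.8]
ee_rot: [0.014, 1.0, 0.0, -0.0]
contact_force: [-1.1, 0.6, -0.7]
gripper_width: 25.1
grasp_force: 59.8
```

Run:
```python
from h import *
import pickle
st(); plan([512.5,-111.2,80],Rd(-.04))
w=get_image("wrist"); pickle.dump(w,open("v3.pkl","wb"))
cv2.imwrite("pics/g.png",cv2.resize(w["color"][40:384,100:460],(800,600*344*800//(360*600*1) if 0 else 764))[0:600] if 0 else cv2.resize(w["color"],(800,600),interpolation=cv2.INTER_CUBIC))
```

```text
t 6.67 pos [ 514.1 -110.6  200.8] z [-0.001  0.    -1.   ] y [0.028 1.    0.   ] F [-1.1  0.6 -0.7] w 25.1 g 59.8 j [ 0.1   0.26 -0.3  -0.   -1.02 -1.7 ]
turn [ 0.    -0.001  0.012] shift [  1.5  -0.7 120.8]
```

View pics/g.png

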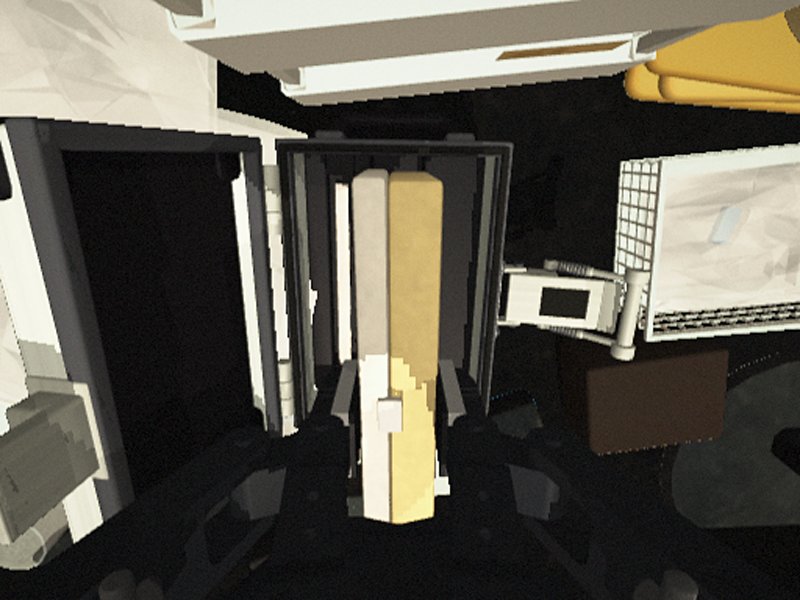

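The box is held over the case: its top's near end is at (397,171), far end (398,522). The case rim's near corners are (277,143) and (514,145), and the loop's discs are (633,280) and (621,352).

Run:
```python
from h import *
import pickle
w=pickle.load(open("v3.pkl","rb")); k=1.5625
v1,t=pickle.load(open("v1.pkl","rb"))
o=lambda x,y,z:onz(w,(x/k,y/k),z).round(1)
z=204.5
print("box top",o(353,171,z),o(441,171,z),o(362,521,z),o(436,521,z))
print("rim near",o(277,143,98),o(514,145,98))
u=lambda x,y:(167+x/4.762,120+y/4.762)
for a,b in(((633,280),(785,255)),((621,352),(768,380))): print("disc",tri([w,v1],[(a[0]/k,a[1]/k),u(*b)]).round(1))
```

```text
box top [ 438.2 -120.1  204.5] [438.8 -95.7 204.5] [ 560.9 -124.1  204.5] [561.6 -97.1 204.5]
rim near [ 427.3 -168.1   98. ] [431.5 -48.9  98. ]
disc [501.3  18.9 101.9]
disc [543.9  15.7 106.2]
```

>>> carry_out([
  [0, 0, 0.012, 1, -0.7, 30, -1],
  [0, 0, 0.012, 1, -0.7, 70, -1],
  [0, 0, 0.012, 1, -0.7, 88, -1],
  [0, 0, 0.012, 1, -0.7, 95, -1],
  [0, 0, 0.012, 1, -0.7, 100, -1],
])

```text
clock: 7.35
position: [513.9, -110.1, 101.4]
ee_rot: [0.019, 1.0, -0.0, 0.001]
contact_force: [0.1, -0.9, -2.2]
gripper_width: 24.7
grasp_force: 59.8
```

>>> carry_out([
  [0, 0, 0, 0, 0, 5, -1],
  [0, 0, 0, 0, 0, 10, -1],
  [0, 0, 0, 0, 0, 15, -1],
  [0, 0, 0, 0, 0, 19, -1],
  [0, 0, 0, 0, 0, 21, -1],
])

```text
clock: 7.98
position: [513.2, -110.8, 79.9]
ee_rot: [0.019, 1.0, -0.0, -0.0]
contact_force: [0.2, -0.8, -1.2]
gripper_width: 24.9
grasp_force: 59.8
```

Run:
```python
from h import *
st()
```

```text
t 7.97 pos [ 513.2 -110.8   79.9] z [-0. -0. -1.] y [ 0.039  0.999 -0.   ] F [ 0.2 -0.8 -1.2] w 24.9 g 59.8 j [ 0.1   0.4  -0.45  0.   -0.72 -1.71]
```

>>> carry_out([
  [0, 0, 0, 0, 0, 2, -1],
  [0, 0, 0, 0, 0, 3, -1],
  [0, 0, 0, 0, 0, 3, -1],
])

```text
clock: 8.35
position: [513.2, -110.9, 79.3]
ee_rot: [0.019, 1.0, -0.0, 0.0]
contact_force: [-6.1, 1.9, 13.2]
gripper_width: 25.0
grasp_force: 61.6
```

>>> carry_out([
  [0, 0, 0, 0, 0, -2, -0.3],
  [0, 0, 0, 0, 0, -2, 0.0],
  [0, 0, 0, 0, 0, -2, 0.2],
  [0, 0, 0, 0, 0, -2, 0.2],
  [0, 0, 0, 0, 0, -20, 0.2],
])

```text
clock: 8.98
position: [512.1, -110.8, 95.9]
ee_rot: [0.019, 1.0, -0.0, -0.002]
contact_force: [0.7, -0.3, -0.2]
gripper_width: 51.0
grasp_force: 0.0
```

>>> carry_out([
  [0, 0, 0, 0, 0, -40, 0.2],
  [0, 0, 0, 0, 0, -90, 0.2],
  [0, 0, 0, 0, 0, -140, 0.2],
  [0, 0, 0, 0, 0, -175, 0.2],
  [0, 0, 0, 0, 0, -175, 0.2],
])

```text
clock: 9.6
position: [514.7, -110.8, 275.4]
ee_rot: [0.019, 1.0, 0.0, 0.004]
contact_force: [-0.2, 0.0, -0.4]
gripper_width: 51.2
grasp_force: 0.0
```

Run:
```python
from h import *
import pickle
st()
w=get_image("wrist"); pickle.dump(w,open("v4.pkl","wb"))
h=w["color"].astype(int); 
c=proj(w,np.array([[437,-111,83],[589,-111,83],[513,-140,83],[513,-80,83]])).round(1); print(c)
# cream mask: b<r strongly
m=((h[...,2]-h[...,0]>35)&(h[...,2]>100)).astype(np.uint8)
n,l,s,ce=cv2.connectedComponentsWithStats(m)
for i in range(1,n):
    if s[i,4]>150: print(s[i],ce[i].round(1),onz(w,(s[i,0],s[i,1]),83).round(),onz(w,(s[i,0]+s[i,2],s[i,1]+s[i,3]),83).round())
crop=w["color"][60:330,90:450]; cv2.imwrite("pics/i.png",cv2.resize(crop,(800,600),interpolation=cv2.INTER_CUBIC))
```

```text
t 9.6 pos [ 514.7 -110.8  275.4] z [ 0.007 -0.    -1.   ] y [0.038 0.999 0.   ] F [-0.2  0.  -0.4] w 51.2 g 0.0 j [ 0.1   0.19 -0.19  0.   -1.18 -1.71]
[[250.9  99.1]
 [255.9 224.6]
 [229.2 167.4]
 [279.8 165.5]]
[342   0  82   9 329] [373.    2.6] [347. -17.  83.] [358.  65.  83.]
[ 371    0  141   76 6908] [456.4  43.9] [348.  12.  83.] [424. 169.  83.]
[ 251  102   15  123 1655] [257.8 161.4] [ 440. -111.   83.] [590. -98.  83.]
[223 243  77  18 400] [262.9 252.1] [ 614. -155.   83.] [645. -54.  83.]
```

View pics/i.png

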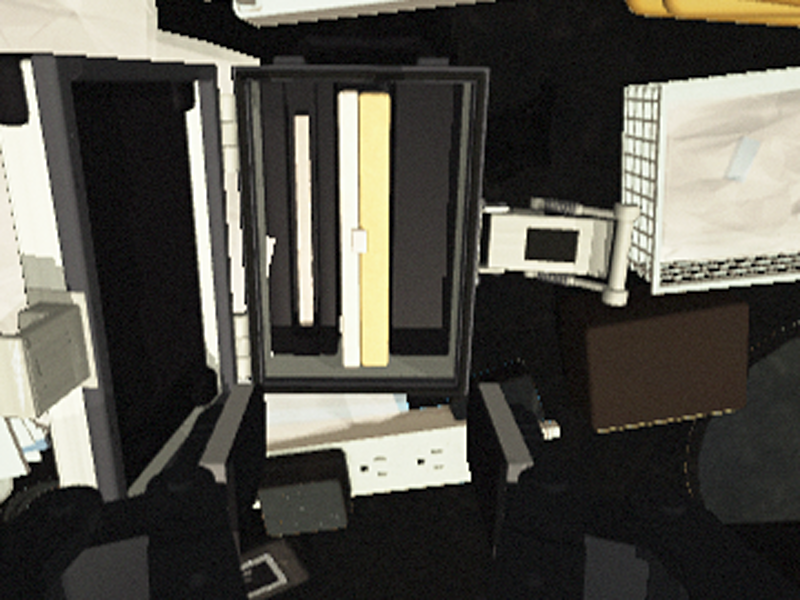

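The slide box sits in the slot (top strip (365,92)–(365,367), parallel to the case). The lid is still open at left, with the keeper at (40,350).

>>> carry_out([
  [0, 0, 0, -15, -40, -5, -0.5],
  [0, 0, 0, -30, -90, -5, -1],
  [0, 0, 0, -45, -140, -5, -1],
  [0, 0, 0, -62, -190, -5, -1],
  [0, 0, 0, -62, -215, 0, -1],
])

```text
clock: 10.28
position: [566.8, -330.3, 269.1]
ee_rot: [0.02, 1.0, 0.001, -0.002]
contact_force: [-0.8, 0.6, 0.1]
gripper_width: -0.1
grasp_force: 0.0
```

>>> carry_out([
  [0, 0, 0, 0, 0, 30, -1],
  [0, 0, 0, 0, 0, 70, -1],
  [0, 0, 0, 0, 0, 81, -1],
  [0, 0, 0, 0, 20, 81, -1],
  [0, 0, 0, 0, 30, 81, -1],
])

```text
clock: 10.9
position: [568.9, -296.8, 192.5]
ee_rot: [0.019, 1.0, -0.0, 0.001]
contact_force: [-0.0, -0.7, 0.1]
gripper_width: -0.1
grasp_force: 0.0
```

Run:
```python
from h import *
st()
s=get_image("scene"); t=get_image("top")
# lid upper edge in views
cv2.imwrite("pics/j_s.png",s["color"]); cv2.imwrite("pics/j_t.png",t["color"])
```

```text
t 10.9 pos [ 568.9 -296.8  192.5] z [ 0.002 -0.001 -1.   ] y [ 0.037  0.999 -0.001] F [-0.  -0.7  0.1] w -0.1 g 0.0 j [-0.23  0.45 -0.03  0.   -1.09 -1.38]
```

>>> carry_out([
  [0, 0, 0, 0, 28, 0, -1],
  [0, 0, 0, 0, 52, 0, -1],
  [0, 0, 0, 0, 76, 0, -1],
  [0, 0, 0, 0, 95, -2, -1],
  [0, 0, 0, 0, 111, -5, -1],
])

```text
clock: 11.62
position: [573.4, -187.4, 198.5]
ee_rot: [0.019, 1.0, -0.001, 0.002]
contact_force: [1.4, -3.3, -1.2]
gripper_width: -0.3
grasp_force: 1.6
```

>>> carry_out([
  [0, 0, 0, 0, 13, 2, -1],
  [0, 0, 0, 0, 26, 7, -1],
  [0, 0, 0, 0, 37, 13, -1],
  [0, 0, 0, 0, 48, 20, -1],
  [0, 0, 0, 0, 58, 29, -1],
])

```text
clock: 12.25
position: [575.3, -128.0, 167.1]
ee_rot: [0.019, 1.0, 0.0, 0.001]
contact_force: [1.7, 0.7, 3.1]
gripper_width: -0.1
grasp_force: 1.4
```

Run:
```python
from h import *
st()
```

```text
t 12.25 pos [ 575.3 -128.   167.1] z [ 0.002  0.001 -1.   ] y [0.038 0.999 0.001] F [1.7 0.7 3.1] w -0.1 g 1.4 j [ 0.06  0.39 -0.19 -0.   -0.99 -1.66]
```

>>> carry_out([
  [0, 0, 0, 0, 10, 10, -1],
  [0, 0, 0, 0, 20, 19, -1],
  [0, 0, 0, 0, 30, 26, -1],
  [0, 0, 0, 0, 33, 31, -1],
  [0, 0, 0, 0, 33, 34, -1],
])

```text
clock: 12.88
position: [575.2, -96.1, 135.8]
ee_rot: [0.019, 1.0, -0.001, -0.001]
contact_force: [-10.1, 4.9, 26.0]
gripper_width: -0.2
grasp_force: 12.9
```

>>> carry_out([
  [0, 0, 0, 0, 0, -30, -1],
  [0, 0, -0.18, 10, 20, -80, 0],
  [0, 0, -0.36, 30, 50, -130, 1],
  [0, 0, -0.54, 50, 80, -135, 1],
  [0, 0, -0.72, 61, 110, -135, 1],
])

```text
clock: 13.5
position: [518.3, 17.2, 269.0]
ee_rot: [-0.337, 0.942, 0.0, 0.001]
contact_force: [0.2, -0.5, -0.1]
gripper_width: 72.6
grasp_force: 0.0
```

>>> carry_out([
  [0, 0, -0.18, 0, 0, 0, 1],
  [0, 0, -0.36, 0, 0, 0, 1],
  [0, 0, -0.54, 0, 0, 0, 1],
  [0, 0, -0.72, 0, 0, 0, 1],
  [0, 0, -0.85, 0, 0, 0, 1],
])

```text
clock: 14.12
position: [518.8, 16.3, 267.6]
ee_rot: [-0.695, 0.719, 0.0, -0.0]
contact_force: [-1.0, 1.2, -0.3]
gripper_width: 85.1
grasp_force: 0.0
```

Run:
```python
from h import *
import pickle
st()
w=get_image("wrist"); s=get_image("scene"); t=get_image("top"); pickle.dump((w,s,t),open("v5.pkl","wb"))
p=proj(w,np.array([[518,17,108],[518,-33,110]])); print(p); print(proj(s,np.array([[518,17,108],[518,-33,110]])),proj(t,np.array([[518,17,108],[518,-33,110]])))
u,v=p.mean(0).astype(int); a=w["color"][v-65:v+65,u-65:u+65]; print("w0",u-65,v-65)
q=proj(s,np.array([518,-8,110])).astype(int); b=s["color"][q[1]-30:q[1]+30,q[0]-35:q[0]+25]; print("s0",q[0]-35,q[1]-30)
o=np.zeros((590,800,3),np.uint8); o[:520,:520]=cv2.resize(a,(520,520),interpolation=cv2.INTER_CUBIC); o[:270,525:795]=cv2.resize(b,(270,270),interpolation=cv2.INTER_CUBIC)
cv2.imwrite("pics/k.png",o)
```

```text
t 14.12 pos [518.8  16.3 267.6] z [-0.001  0.    -1.   ] y [-0.999  0.035  0.001] F [-1.   1.2 -0.3] w 85.1 g 0.0 j [ 0.34  0.19 -0.21 -0.   -1.17 -0.38]
[[254.65873064 176.24794058]
 [252.95274319 129.18549887]]
[[290.11368792 172.1580206 ]
 [302.66325403 163.09177845]] [[314.48872874 200.18417097]
 [334.96042422 199.7226411 ]]
w0 188 87
s0 261 137
```

View pics/k.png

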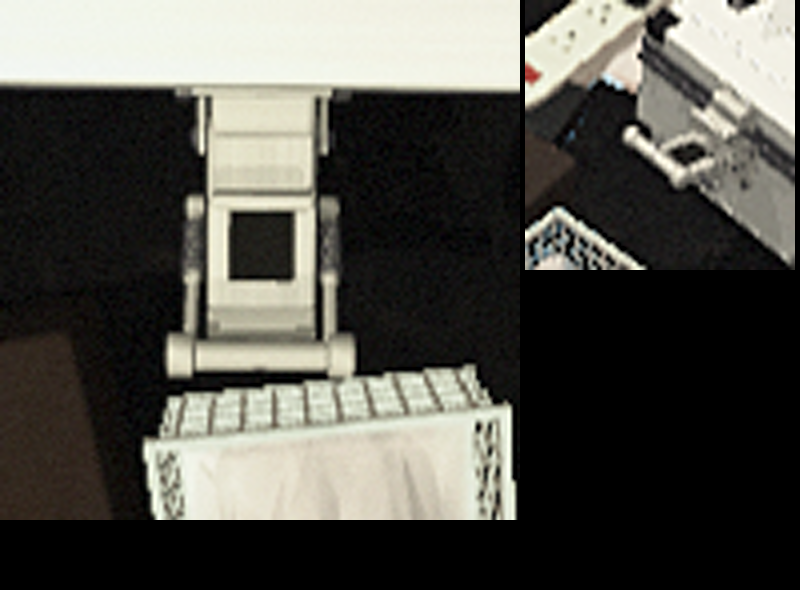

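The wrist crop shows the bar with disc ends at (180,356) and (342,353), the keeper at columns 207–315 down to row 190, and the lid edge at row 87. In the scene crop the bar runs (632,133)–(683,178).

Run:
```python
from h import *
import pickle
w,s,t=pickle.load(open("v5.pkl","rb"))
W=lambda x,y:(188+x/4,87+y/4); S=lambda x,y:(261+(x-525)/4.5,137+y/4.5)
print("bar mid",tri([w,s],[W(261,355),S(657.5,155.5)]).round(1))
print("disc far",tri([w,s],[W(180,356),S(632,133)]).round(1),"near",tri([w,s],[W(342,353),S(683,178)]).round(1))
print("w only", [ (z,onz(w,W(261,355),z).round(1)) for z in(100,105,110,115)])
print("lid edge",onz(w,W(10,83),122).round(1),onz(w,W(510,91),122).round(1))
print("keeper end lip",onz(w,W(210,191),115).round(1),onz(w,W(315,191),115).round(1),"row133",onz(w,W(261,133),117).round(1),"row165",onz(w,W(261,165),106).round(1))
print("basket near rim",onz(w,W(148,440),55).round(1),onz(w,W(505,408),55).round(1))
```

```text
bar mid [518.9  15.8 109.1]
disc far [541.   15.1 110.9] near [496.9  16.3 107.3]
w only [(100, array([519.6,  18.6, 100. ])), (105, array([519.5,  17.2, 105. ])), (110, array([519.5,  15.8, 110. ])), (115, array([519.4,  14.5, 115. ]))]
lid edge [576.3 -56.3 122. ] [457.9 -50.3 122. ]
keeper end lip [530.6 -28.5 115. ] [504.4 -27.6 115. ] row133 [517.3 -42.3 117. ] row165 [517.7 -33.5 106. ]
basket near rim [558.   58.4  55. ] [442.   51.6  55. ]
```

>>> carry_out([
  [0, 0, 0, 0, 0, 30, 0.8],
  [0, 0, 0, 0, 0, 80, 0.8],
  [0, 0, 0, 0, 0, 125, 0.8],
  [0, 0, 0, 0, 0, 150, 0.8],
  [0, 0, 0, 0, 0, 162, 0.8],
])

```text
clock: 14.9
position: [518.4, 15.9, 104.6]
ee_rot: [-0.692, 0.722, 0.001, -0.001]
contact_force: [0.6, -0.4, 0.2]
gripper_width: 77.1
grasp_force: 0.0
```

>>> carry_out([
  [0, 0, 0, 0, 0, 2, 0.8],
  [0, 0, 0, 0, 0, 2, 0.4],
  [0, 0, 0, 0, 0, 2, 0.0],
  [0, 0, 0, 0, 0, 2, 0.0],
])

```text
clock: 15.4
position: [520.3, 16.6, 105.3]
ee_rot: [-0.693, 0.721, -0.001, 0.002]
contact_force: [1.5, 1.6, 1.3]
gripper_width: 48.2
grasp_force: 61.5
```

Run:
```python
from h import *
st()
```

```text
t 15.4 pos [520.3  16.6 105.3] z [ 0.003  0.001 -1.   ] y [-0.999  0.039 -0.003] F [1.5 1.6 1.3] w 48.2 g 61.5 j [ 0.34  0.36 -0.43  0.   -0.77 -0.38]
```

>>> carry_out([
  [0, 0, 0, 10, 0, -11, 0],
  [0, 0, 0, 25, 0, -18, 0],
  [0, 0, 0, 40, 0, -19, 0],
  [0, 0, 0, 51, 0, -18, 0],
  [0, 0, 0, 51, 0, -18, 0],
])

```text
clock: 16.02
position: [517.9, -36.1, 122.4]
ee_rot: [-0.693, 0.721, -0.001, 0.0]
contact_force: [4.2, -0.1, 1.4]
gripper_width: 48.5
grasp_force: 62.6
```

Run:
```python
from h import *
import pickle
st()
w=get_image("wrist"); s=get_image("scene"); t=get_image("top"); pickle.dump((w,s,t),open("v6.pkl","wb"))
p=proj(w,np.array([518,-35,126])).astype(int); q=proj(s,np.array([518,-8,110])).astype(int); r=proj(t,np.array([518,-35,126])).astype(int)
print(p,q,r)
o=np.zeros((600,800,3),np.uint8)
c=w["color"][p[1]-40:p[1]+40,p[0]-50:p[0]+50]; o[:400,:500]=cv2.resize(c,(500,400),interpolation=cv2.INTER_CUBIC)
b=s["color"][q[1]-40:q[1]+30,q[0]-25:q[0]+35]; o[:350,500:800]=cv2.resize(b,(300,350),interpolation=cv2.INTER_CUBIC)
a=t["color"][r[1]-20:r[1]+20,r[0]-30:r[0]+30]; o[400:600,:300]=cv2.resize(a,(300,200),interpolation=cv2.INTER_CUBIC)
cv2.imwrite("pics/l.png",o)
```

```text
t 16.02 pos [517.9 -36.1 122.4] z [ 0.002 -0.    -1.   ] y [-0.999  0.041 -0.002] F [ 4.2 -0.1  1.4] w 48.5 g 62.6 j [ 0.24  0.33 -0.42  0.   -0.82 -0.29]
[253 261] [296 167] [337 199]
```

View pics/l.png

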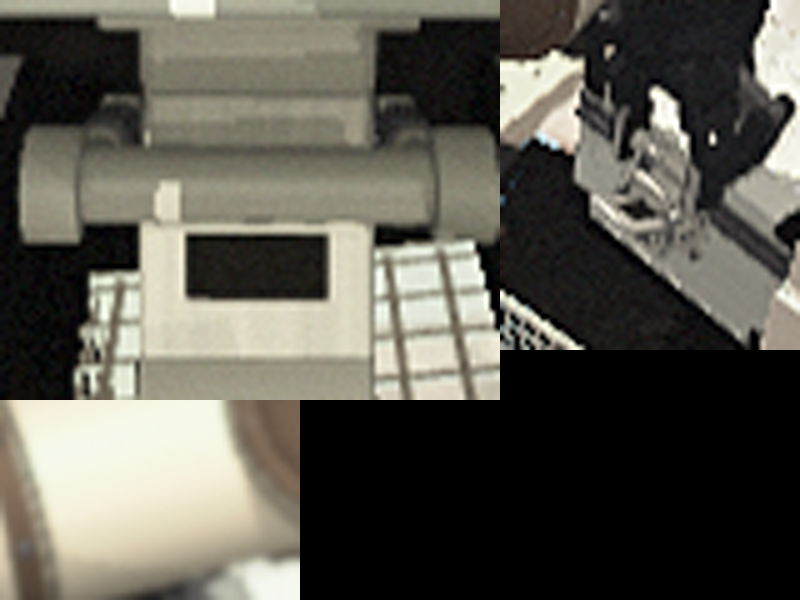

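The bar hovers above the keeper: it spans the full view at row 184, with the keeper channel behind it at rows 95–145 and the lid edge at row 18. Next I'll check the bar's offset from the lid side.

Run:
```python
from h import *
import pickle
w,s,t=pickle.load(open("v6.pkl","rb"))
u=lambda x,y:(203+x/5,221+y/5)
for z in(124,126,128,130): print(z,"bar",onz(w,u(258,184),z).round(1))
print("lid edge",onz(w,u(258,18),122).round(1),"keeper inner wall top",onz(w,u(258,94),117).round(1),"lever far edge",onz(w,u(258,358),90).round(1))
print("disc span mm",[np.linalg.norm(onz(w,u(20,184),z)-onz(w,u(503,184),z)).round(1) for z in(120,124,128,132)])
```

```text
124 bar [517.4 -36.  124. ]
126 bar [517.4 -37.3 126. ]
128 bar [517.3 -38.5 128. ]
130 bar [517.3 -39.8 130. ]
lid edge [516.7 -54.1 122. ] keeper inner wall top [517.2 -42.7 117. ] lever far edge [519.4  12.9  90. ]
disc span mm [np.float64(52.1), np.float64(50.5), np.float64(48.9), np.float64(47.3)]
```

>>> carry_out([
  [0, 0, 0, -1.5, 0, 0, 0],
  [0, 0, 0, -1.5, 0, 4, 0],
  [0, 0, 0, -1.5, 0, 8, 0],
  [0, 0, 0, -1.5, 0, 12, 0],
  [0, 0, 0, -1.5, 0, 14, 0],
])

```text
clock: 16.8
position: [517.9, -33.1, 108.1]
ee_rot: [-0.693, 0.721, -0.0, 0.001]
contact_force: [4.4, -1.6, 3.4]
gripper_width: 48.0
grasp_force: 62.9
```

Run:
```python
from h import *
st()
```

```text
t 16.8 pos [517.9 -33.1 108.1] z [ 0.001  0.    -1.   ] y [-0.999  0.039 -0.001] F [ 4.4 -1.6  3.4] w 48.0 g 62.9 j [ 0.25  0.35 -0.43  0.   -0.78 -0.29]
```

>>> carry_out([
  [0, 0, 0, 1, 0, 1.5, 0],
  [0, 0, 0, 1, 0, 3, 0],
  [0, 0, 0, 1, 0, 3, 0],
])

```text
clock: 17.18
position: [518.0, -33.8, 107.1]
ee_rot: [-0.693, 0.721, -0.001, 0.001]
contact_force: [0.5, 2.4, 13.8]
gripper_width: 48.3
grasp_force: 63.7
```

>>> carry_out([
  [0, 0, 0, 0, 0, -1, 0],
  [0, 0, 0, 0, 0, -2, 0.4],
  [0, 0, 0, 0, 0, -2, 0.8],
  [0, 0, 0, 0, 0, -2, 0.8],
  [0, 0, 0, 0, 0, -25, 0.8],
])

```text
clock: 17.8
position: [514.9, -34.8, 128.1]
ee_rot: [-0.693, 0.721, 0.002, -0.003]
contact_force: [0.4, -0.7, 0.6]
gripper_width: 76.7
grasp_force: 0.0
```

>>> carry_out([
  [0, 0, 0, 0, 0, -35, 0.8],
  [0, 0, 0, 0, 0, -80, 0.8],
  [0, 0, 0, 0, 0, -120, 0.8],
  [0, 0, 0, 0, 0, -130, 0.8],
  [0, 0, 0, 0, 0, -130, 0.8],
])

```text
clock: 18.42
position: [516.7, -34.3, 259.8]
ee_rot: [-0.693, 0.721, 0.0, -0.0]
contact_force: [-0.4, 0.5, -0.6]
gripper_width: 76.8
grasp_force: 0.0
```

Run:
```python
from h import *
import pickle
st()
w=get_image("wrist"); s=get_image("scene"); pickle.dump((w,s),open("v7.pkl","wb"))
c=lambda X: proj(w,np.array(X,float))
print("proj bar latched pred",c([[493,-34.5,110],[518,-34.5,110],[543,-34.5,110]]).round(1).tolist(),"lid edge",c([518,-54,122]).round(1))
# brightness profile down the column just inside discs (bar visible beyond keeper: x offset 16..24mm) 
for dx in(-18,0,18):
    pts=c([[518+dx,y,110] for y in range(-60,40,2)]); g=cv2.cvtColor(w["color"],cv2.COLOR_BGR2GRAY)
    print(dx,[(y,int(g[int(round(v)),int(round(u))])) for y,(u,v) in zip(range(-60,40,2),pts)])
```

```text
t 18.43 pos [516.7 -34.3 259.8] z [-0.001  0.    -1.   ] y [-0.999  0.04   0.001] F [-0.4  0.5 -0.6] w 76.8 g 0.0 j [ 0.25  0.19 -0.23 -0.   -1.15 -0.29]
proj bar latched pred [[276.7, 177.1], [252.7, 178.0], [228.7, 178.9]] lid edge [251.8 162.2]
-18 [(-60, 242), (-58, 241), (-56, 243), (-54, 244), (-52, 244), (-50, 23), (-48, 27), (-46, 51), (-44, 49), (-42, 18), (-40, 57), (-38, 70), (-36, 136), (-34, 184), (-32, 186), (-30, 157), (-28, 54), (-26, 11), (-24, 11), (-22, 16), (-20, 16), (-18, 17), (-16, 19), (-14, 20), (-12, 18), (-10, 19), (-8, 9), (-6, 13), (-4, 15), (-2, 21), (0, 18), (2, 14), (4, 23), (6, 13), (8, 148), (10, 103), (12, 107), (14, 140), (16, 168), (18, 163), (20, 227), (22, 190), (24, 200), (26, 137), (28, 184), (30, 223), (32, 209), (34, 210), (36, 209), (38, 212)]
0 [(-60, 242), (-58, 241), (-56, 243), (-54, 245), (-52, 186), (-50, 200), (-48, 220), (-46, 220), (-44, 222), (-42, 213), (-40, 195), (-38, 116), (-36, 194), (-34, 216), (-32, 216), (-30, 174), (-28, 84), (-26, 173), (-24, 228), (-22, 149), (-20, 24), (-18, 21), (-16, 171), (-14, 193), (-12, 213), (-10, 220), (-8, 226), (-6, 157), (-4, 21), (-2, 15), (0, 12), (2, 21), (4, 17), (6, 13), (8, 7), (10, 167), (12, 208), (14, 196), (16, 205), (18, 215), (20, 208), (22, 232), (24, 203), (26, 232), (28, 151), (30, 227), (32, 223), (34, 222), (36, 225), (38, 225)]
18 [(-60, 242), (-58, 244), (-56, 243), (-54, 246), (-52, 159), (-50, 15), (-48, 25), (-46, 24), (-44, 14), (-42, 39), (-40, 113), (-38, 130), (-36, 160), (-34, 187), (-32, 155), (-30, 5), (-28, 11), (-26, 14), (-24, 21), (-22, 18), (-20, 13), (-18, 10), (-16, 12), (-14, 20), (-12, 21), (-10, 21), (-8, 15), (-6, 18), (-4, 19), (-2, 18), (0, 19), (2, 6), (4, 9), (6, 10), (8, 8), (10, 26), (12, 189), (14, 208), (16, 183), (18, 197), (20, 197), (22, 230), (24, 228), (26, 195), (28, 148), (30, 195), (32, 229), (34, 235), (36, 217), (38, 234)]
```

>>> carry_out([
  [0, 0.12, 0, -20, 0, 10, 0],
  [0, 0.28, 0, -50, 0, 30, -1],
  [0, 0.44, 0, -70, 0, 60, -1],
  [0, 0.6, 0, -74, 0, 90, -1],
  [0, 0.6, 0, -74, 0, 100, -1],
])

```text
clock: 19.15
position: [518.0, 40.0, 155.6]
ee_rot: [-0.664, 0.686, -0.204, -0.218]
contact_force: [-0.2, -0.3, 0.1]
gripper_width: 0.1
grasp_force: 0.0
```

Run:
```python
from h import *
st()
rot=Rd(1.53)*R.from_rotvec([0,.6,0])
for y,z in((21,85),(16.5,71),(10,59),(0,50),(-12.5,46),(-15,45)): print(y,z); plan([520+(y-16)*.04,y,z],rot)
```

```text
t 19.15 pos [518.   40.  155.6] z [-0.028 -0.569 -0.822] y [-0.999  0.036  0.009] F [-0.2 -0.3  0.1] w 0.1 g 0.0 j [ 0.61  0.42 -0.51  0.53 -1.11 -1.  ]
21 85
turn [ 0.005 -0.006  0.009] shift [-24.7  -3.5  68.7]
16.5 71
turn [ 0.005 -0.006  0.009] shift [-29.   -3.6  82.8]
10 59
turn [ 0.005 -0.006  0.009] shift [-30.5  -3.7  96.4]
0 50
turn [ 0.005 -0.006  0.009] shift [-27.4  -3.7 109.5]
-12.5 46
turn [ 0.005 -0.006  0.009] shift [-19.4  -3.7 119.9]
-15 45
turn [ 0.005 -0.006  0.009] shift [-17.9  -3.7 122.1]
```

>>> carry_out([
  [0, 0, 0, -12, -2, 35, -1],
  [0, 0, 0, -25, -3, 65, -1],
  [0, 0, 0, -29, -3, 80, -1],
  [0, 0, 0, -30, -3, 90, -1],
  [0, 0, 0, -30, -3, 96, -1],
])

```text
clock: 19.77
position: [522.5, 10.1, 64.4]
ee_rot: [-0.662, 0.689, -0.205, -0.212]
contact_force: [-1.5, 2.6, 1.7]
gripper_width: 0.3
grasp_force: 1.3
```

Run:
```python
from h import *
st()
rot=Rd(1.53)*R.from_rotvec([0,.6,0])
for y,z in((0,50),(-7,48),(-12.5,46),(-15,45)): print(y,z); plan([520+(y-16)*.04,y,z],rot)
```

```text
t 19.77 pos [522.5  10.1  64.4] z [-0.021 -0.563 -0.826] y [-0.999  0.039 -0.002] F [-1.5  2.6  1.7] w 0.3 g 1.3 j [ 0.54  0.53 -0.64  0.66 -0.88 -1.13]
0 50
turn [-0.002  0.001  0.   ] shift [ 0.4  2.8 17.6]
-7 48
turn [-0.002  0.001  0.   ] shift [ 5.   2.8 23.2]
-12.5 46
turn [-0.002  0.001  0.   ] shift [ 8.4  2.8 28. ]
-15 45
turn [-0.002  0.001  0.   ] shift [ 9.9  2.8 30.2]
```

Contact with the lever felt (3 N). Pushing on.

>>> carry_out([
  [0, 0, 0, 0, 2, 7, -1],
  [0, 0, 0, 0, 2, 13, -1],
  [0, 0, 0, 2, 2, 18, -1],
  [0, 0, 0, 5, 2, 23, -1],
  [0, 0, 0, 7, 2, 26, -1],
])

```text
clock: 20.4
position: [518.6, -10.9, 46.0]
ee_rot: [-0.662, 0.689, -0.204, -0.213]
contact_force: [1.2, 1.6, 0.3]
gripper_width: -0.3
grasp_force: 0.5
```

>>> carry_out([
  [0, 0, 0, 1, 0, 2, -1],
  [0, 0, 0, 3, 0, 4, -1],
  [0, 0, 0, 4, 0, 6, -1],
  [0, 0, 0, 4, 0, 6, -1],
])

```text
clock: 20.9
position: [519.1, -16.2, 43.8]
ee_rot: [-0.662, 0.689, -0.205, -0.212]
contact_force: [-1.7, 5.3, 2.5]
gripper_width: 0.2
grasp_force: 2.6
```

Run:
```python
from h import *
st()
```

```text
t 20.9 pos [519.1 -16.2  43.8] z [-0.021 -0.563 -0.826] y [-0.999  0.038 -0.001] F [-1.7  5.3  2.5] w 0.2 g 2.6 j [ 0.48  0.55 -0.7   0.74 -0.81 -1.18]
```

>>> carry_out([
  [0, 0, 0, 2, 0, 1, -1],
  [0, 0, 0, 3, 0, 2, -1],
  [0, 0, 0, 3, 0, 2, -1],
])

```text
clock: 21.28
position: [519.5, -16.7, 43.8]
ee_rot: [-0.664, 0.688, -0.204, -0.209]
contact_force: [-12.3, 20.4, 7.7]
gripper_width: -0.1
grasp_force: 10.1
```

>>> carry_out([
  [0, 0, 0, -10, 0, -7, -1],
  [0, 0, 0, -16, 0, -15, -1],
  [0, 0, 0, -20, 0, -55, -1],
  [0, 0, 0, -20, 0, -110, -1],
  [0, 0, 0, -20, 0, -150, -1],
])

```text
clock: 21.9
position: [523.0, 81.9, 158.0]
ee_rot: [-0.662, 0.689, -0.205, -0.213]
contact_force: [1.3, -0.4, -0.1]
gripper_width: 0.1
grasp_force: 0.0
```

>>> carry_out([
  [0, -0.15, 0, 0, 0, -20, -1],
  [0, -0.3, 0, 10, 0, -60, -1],
  [0, -0.45, 0, 30, 0, -80, -1],
  [0, -0.6, 0, 50, 0, -80, -1],
  [0, -0.6, 0, 50, 0, -80, -1],
])

```text
clock: 22.52
position: [523.3, 82.5, 252.9]
ee_rot: [-0.691, 0.723, -0.0, 0.002]
contact_force: [0.2, 0.5, -0.7]
gripper_width: -0.1
grasp_force: 0.0
```

Run:
```python
from h import *
import pickle
st()
w=get_image("wrist"); s=get_image("scene"); pickle.dump((w,s),open("v8.pkl","wb"))
g=cv2.cvtColor(w["color"],cv2.COLOR_BGR2GRAY)
for dx in(-18,0,8,18):
    ys=range(-60,40,2); pts=proj(w,np.array([[518+dx,y,110] for y in ys],float))
    print(dx,[(y,int(g[int(round(v)),int(round(u))])) for y,(u,v) in zip(ys,pts) if 0<=v<383])
print(w["position"])
```

```text
t 22.52 pos [523.3  82.5 252.9] z [ 0.004  0.003 -1.   ] y [-0.999  0.044 -0.003] F [ 0.2  0.5 -0.7] w -0.1 g 0.0 j [ 0.46  0.21 -0.21 -0.   -1.14 -0.51]
-18 [(-60, 247), (-58, 246), (-56, 224), (-54, 129), (-52, 82), (-50, 32), (-48, 38), (-46, 94), (-44, 38), (-42, 92), (-40, 179), (-38, 201), (-36, 179), (-34, 150), (-32, 78), (-30, 12), (-28, 19), (-26, 16), (-24, 20), (-22, 16), (-20, 16), (-18, 26), (-16, 24), (-14, 23), (-12, 22), (-10, 23), (-8, 17), (-6, 22), (-4, 18), (-2, 21), (0, 25), (2, 14), (4, 11), (6, 14), (8, 18), (10, 14), (12, 21), (14, 23), (16, 15), (18, 21), (20, 25), (22, 20), (24, 19), (26, 24), (28, 15), (30, 17), (32, 16), (34, 13), (36, 16), (38, 20)]
0 [(-60, 247), (-58, 246), (-56, 143), (-54, 158), (-52, 234), (-50, 232), (-48, 235), (-46, 233), (-44, 230), (-42, 96), (-40, 180), (-38, 214), (-36, 212), (-34, 148), (-32, 220), (-30, 219), (-28, 204), (-26, 235), (-24, 179), (-22, 163), (-20, 156), (-18, 16), (-16, 20), (-14, 17), (-12, 20), (-10, 24), (-8, 24), (-6, 15), (-4, 19), (-2, 18), (0, 23), (2, 23), (4, 20), (6, 11), (8, 25), (10, 15), (12, 19)
[... 549 characters left out ...]
, 19), (16, 25), (18, 18), (20, 17), (22, 24), (24, 18), (26, 24), (28, 22), (30, 21), (32, 20), (34, 12), (36, 15), (38, 15)]
18 [(-60, 247), (-58, 241), (-56, 111), (-54, 116), (-52, 64), (-50, 41), (-48, 180), (-46, 56), (-44, 81), (-42, 131), (-40, 158), (-38, 167), (-36, 175), (-34, 80), (-32, 16), (-30, 20), (-28, 18), (-26, 20), (-24, 12), (-22, 18), (-20, 21), (-18, 16), (-16, 18), (-14, 14), (-12, 19), (-10, 23), (-8, 24), (-6, 18), (-4, 17), (-2, 15), (0, 18), (2, 19), (4, 15), (6, 21), (8, 16), (10, 26), (12, 20), (14, 15), (16, 22), (18, 18), (20, 9), (22, 23), (24, 18), (26, 23), (28, 23), (30, 25), (32, 20), (34, 20), (36, 17), (38, 14)]
[519.10836585   2.91721016 380.89520589]
```

The lever no longer stands out past the keeper and hit a hard stop when pushed. The bar still lies in the channel and the arm is clear, so I'm handing in.

```bash
python3 -c "
from bench import *
print(job_done())"
```

```text
the job is handed in; nothing more can be done
None
```

I handed the job in at about 22.5 s of robot time: the slide box is in the slot, the lid is shut, the loop's bar is hooked in the keeper, the lever is pressed home to a hard stop, and the arm is clear. `job_done()` returned no verdict, and I had no direct reading of the lever angle or the loop's stretch.

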